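# Hold the incubator hood at its balance point for unloading

## Task

The tubes in the block incubator are done: turn its mode selector back to the white standby mark, and only then lift the hood by its bar handle, smoothly, up to its balance point, where its weight stands over the hinge and it would fall neither shut nor backwards. Keep hold of the handle and hold the hood still there so that a colleague can take out the tubes: the program finishes while you are holding it. Do not let the hood drop or go over backwards, and leave everything else on the bench where it stands.

Things in the scene. Friction and masses are not known exactly. Their poses are not given: they have to be found in the camera images.
- incubator: white bench instrument with heated tube block, 360 mm deep (x), 320 wide (y), 112 tall without its hood; fixed, but place and yaw vary. Origin: centre of its underside; x points to its rear (away from the robot), z up. The dark control panel in front slopes down towards the robot by 0.35 rad; behind it a hinged hood covers the red-capped tubes.
- selector_grip (a point): on the axis of the grey selector knob at the panel's right end, 33 mm out from the panel. Its bar grip (42 mm long, 14 thick) reaches from 9.5 to 43 mm out, on a skirt 46 mm across and 9.5 high. z: turning axis, square out of the panel (up and towards the robot); x: along the bar to the end with the white pointer line; y: across the bar, the way to pinch it. Turns with the knob.
- selector (a joint): knob angle, rad, growing counterclockwise facing the panel; 0: pointer straight up the slope. Four clicks at coloured dots above the knob: +1.047 blue off (leftmost), +0.349 white standby, -0.349 yellow heat, -1.047 red heat and shake. Starts at yellow or red. Leaving a click takes 0.12 N m; let go within 15 degrees of a dot it settles on it, to about 0.02 rad.
- hood (a joint): opening angle, rad: 0 shut, growing as the front edge rises and swings away from the robot, 2.0 at the back stop. Hood 182 mm deep, 276 wide, 36 high, 0.4 to 0.7 kg, no stay, no latch, little friction. Shut, its centre of mass lies 98 mm before and 26 above the hinge, so it balances just short of upright, at 1.31 rad (75 deg): below that it falls shut, beyond it falls back.
- hood_hinge (a point): middle of the hood's hinge line, at its rear lower edge, 114 mm above the bench; the y axis is the hinge line (parallel to the incubator's y). The frame turns with the hood.
- hood_handle: blue round bar on the hood's front, 12 mm thick, 100 long, 78 free between two posts that hold it 46 mm before the hood's face. Origin: middle of the bar; y along it, parallel to the hinge. Shut, it lies level 136 mm above the bench, 228 mm before and 22 above the hinge, 40 mm clear of the panel; at balance 340 mm up. Pinched across from above, it can turn between the fingers.
- sample_pot: 100 ml sample pot with white screw cap, 64 mm across, 73 mm tall, standing close to the incubator's right side; a bystander, to be left alone. Origin: on the bench under its middle.
- second_pot: another white-capped sample pot, 64 mm across, 73 mm tall, at the left or right of the bench; a bystander, to be left alone. Origin: on the bench under its middle.
- wash_bottle: white squeeze bottle with a red collar and bent spout, 66 mm across, 203 mm tall, at the left or right of the bench; a bystander, to be left alone. Origin: on the bench under its middle.
- tube_rack: blue tube rack with red-capped tubes, 75 x 190 mm, 97 mm tall, standing along the incubator's left side; a bystander, to be left alone. Origin: on the bench under its middle.
- steel_beaker: open steel beaker, 80 mm across, 95 mm tall, at the left or right of the bench; a bystander, to be left alone. Origin: on the bench under its middle.
- pot_cap: loose white pot cap, 64 mm across, 13 mm tall, lying open side up in front of the incubator; a bystander, to be left alone. Origin: on the bench under its middle.
- marker: white marker pen with a blue cap, 137 mm long, 16 mm thick, lying on the bench at the right; a bystander, to be left alone. Origin: under its middle.

How it is judged (in metres and radians):
On the way, in this order (a step that is already met when the one before it is completed fails the run):
1. the selector stands at the white standby mark while the hood is still shut (value of joint selector between 0.21 and 0.49 rad and value of joint hood below 0.05 rad), for 0.3 s.
2. the hood is being lifted by its handle, the selector still at the white mark (value of joint selector between 0.21 and 0.49 rad and contact force between the fingers and hood_handle above 1 N and value of joint hood above 0.35 rad), for 0.05 s.
At the end, for the whole second after the job is handed in: The selector stands at the white mark (within 0.14 rad of +0.349); the hood stands within 0.10 rad of its balance point at 1.31 rad (1.21 to 1.41), still (under 0.1 rad/s), and the fingers hold its bar handle (more than 1 N of contact) (value of joint selector between 0.21 and 0.49 rad and value of joint hood between 1.21 and 1.41 rad and velocity of joint hood between -0.1 and 0.1 rad/s and contact force between the fingers and hood_handle above 1 N); the arm keeps its last pose, push and grip.
It fails at once if the hood goes over backwards (beyond 1.75 rad) (value of joint hood above 1.75 rad).
It fails at once if the hood is dropped or flung (faster than 2.5 rad/s) (velocity of joint hood above 2.5 rad/s or velocity of joint hood below -2.5 rad/s).
It fails at once if another thing on the bench is shifted by more than 30 mm or tipped (distance of any of sample_pot, second_pot, wash_bottle, tube_rack, steel_beaker, pot_cap, marker from where it was at the start of the episode above 0.03 m or angle between any of sample_pot, second_pot, wash_bottle, tube_rack, steel_beaker, pot_cap's own z axis and vertical above 0.35 rad).
It also fails if it takes over 48 s, if anything falls off the work surface, if the arm or the gripper's body presses on something with over 40 N, if the wrist force passes 120 N, or if a joint passes its speed limit or range.

## Robot

A 6-joint arm with a two-finger parallel gripper is mounted at the origin on the work surface. World frame = base frame: x ahead of the robot, y to its left, z up, the work surface at z = 0. Lengths are in mm, angles in rad, forces in N, time in s.
With the tool pointing down it reaches from about 350 to 725 mm from the base axis. Payload 4.3 kg.
Tool frame: the origin (TCP) lies where the fingers leave the gripper's body, on its centre line; the fingertips stand 73 mm ahead of it and the grasp point (between the pads) lies 54 mm ahead of it; z points along the fingers, y is the direction in which the jaws open and shut (so a half turn about z gives the same grasp; the last joint's range is limited). The gripper opens to 85 mm and grips with 20 to 120 N. Pads are 22 mm wide; open, the fingers measure 114 mm over their backs; the gripper's body (76 mm by 85 mm) begins 54 mm behind the grasp point. The pads swing forward as they close: fully open they stand 13 mm farther back than shut.
Start: joints at [1.008, 0.377, 0.081, 1.274, 0, 1.46], TCP at [251.562, 517.083, 303.929] pointing down, gripper open.
Joint ranges: [-2.72, 2.72], [-0.84, 1.66], [-1.02, 1.22], [-1.77, 2.12], [-1.37, 1.28], [-3.14, 3.14]. Speed limits (rad/s): [2.57, 2.57, 3.14, 3.14, 3.14, 3.14].

## Interface

Orientations are given as a unit quaternion [w, x, y, z].
In Python, from workcell import ctrl, imaging gives the robot as it stands. The module is installed in compiled form; this text tells all that it offers.
- The arm moves only by the tool jog_arm, never from a script. Its argument "targets" is a list of rows, each an object of numbers: "hand": the finger opening in m, from 0 to 0.0854; "dx", "dy", "dz": the shift along the tool's x, y, z in m; "rx", "ry", "rz": the turn, a rotation vector about the tool's x, y, z in degrees. A call has 1 to 5 rows; each row shifts and turns the commanded pose from where the row before left it, along the tool's axes as they then stand; what a row does not reach is not made up. A row lasts 1/8 s, in which the tool goes at most 62.5 mm and 10.7 degrees, less where a joint would pass 70% of its speed; a pose out of reach is approached as far as the arm can. A call with a gripper value outside its range is refused whole. The fingers move at their own pace and stop on an object; the grip force is fixed at half the most. Time passes only in rows, so rows that do not move let the fingers close. It gives the time, the measured TCP pose, the force and the opening at its end, in the units of the state.
- ctrl.state(): the state, without advancing time (a new reading comes with each control period).
- imaging.grab_frame(name): name is "side" or "top" or "wrist"; returns a dict with "pixels" (384x512x3 uint8, red, green, blue), "mtx" (3x3 intrinsics, pixels), "R" (3x3) and "t" (3): a world point X has camera coordinates R X + t; the wrist camera has in their place "hand_eye" (4x4, takes a point from camera to tool coordinates, whose origin is the TCP and whose axes are the flange's). Camera axes: x right, y down, z forward; pixel columns grow to the right and rows downward; lengths in mm; the calibration is good to about 2 mm. A picture is of the moment at which its call begins: read the wrist's pose just before it. There is no depth.
- ctrl.hand_in(): hands the job in, once; it reports no verdict.
The state is a dict: "t": time; "q": joint angles; "qvel": joint speeds; "joint_torque": joint torques, N m; "tool_pos": TCP position; "eef_rot": TCP orientation; "wrist_force": force on the tool from outside, world axes, zero at the start; "ft_torque": the same for the moment, N m; "gripper_width": finger opening in mm.
Only numpy, scipy, OpenCV 4.12 (cv2) and the standard library are available. Lean on these libraries where they do the work, as an engineer would, in place of code of your own. Each camera call takes 0.05 s, during which the arm holds its last target. There are 200 camera calls.

## Working session

There is one attempt and no reset: what is moved stays moved. The work goes in short steps, Python scripts to look and compute and a tool call to move; the robot and the scene stay as the last step left them, time stands still between calls to the robot, and variables do not carry over. Pictures are saved under pics/ and viewed, about 8 in all and at most 12, crops included, and the job is handed in when it is done.

Besides the shell and the picture viewer there is one more tool, called as name(argument=value, ...), one argument or row to a line, values as JSON. jog_arm: Moves the arm, as the interface text tells. Its arguments: {"type":"object","properties":{"targets":{"type":"array"}},"required":["targets"]}

```bash
mkdir -p pics
python3 - <<'E'
from workcell import ctrl, imaging
import cv2, numpy as np, pickle
s=ctrl.state(); print(s)
fr={n:imaging.grab_frame(n) for n in("side","top")}
pickle.dump(fr,open("f0.pkl","wb"))
for n,f in fr.items():
    print(n,f["mtx"].tolist(),np.round(f["R"],3).tolist(),np.round(f["t"],1).tolist())
    cv2.imwrite(f"pics/{n}0.png",cv2.resize(f["pixels"][:,:,::-1],(800,600),interpolation=cv2.INTER_CUBIC))
E
```

```text
{'t': 0.0, 'q': array([ 1.00767734e+00,  3.78056407e-01,  7.96233510e-02,  1.27442208e+00,
       -1.31999956e-05,  1.46049322e+00]), 'qvel': array([ 0.00124179,  0.001218  , -0.00028853,  0.00139473,  0.00012896,
        0.00043388]), 'joint_torque': array([-6.37429439e-04, -4.63597190e+01,  2.69880599e+01,  2.05833488e-02,
       -2.28405156e-04,  3.50421132e-07]), 'tool_pos': array([251.28220749, 516.60943248, 302.9635578 ]), 'eef_rot': array([-3.33870515e-04,  2.24478467e-01,  9.74478506e-01, -9.73781647e-04]), 'wrist_force': array([-0.96322106, -0.2268024 , -0.01294519]), 'ft_torque': array([-0.03488937,  0.01516602,  0.03321913]), 'gripper_width': 85.56263931874727}
side [[391.08515348621535, 0.0, 253.36563342013065], [0.0, 391.08515348621535, 188.3117594956282], [0.0, 0.0, 1.0]] [[0.998, -0.069, -0.008], [-0.056, -0.726, -0.685], [0.042, 0.684, -0.728]] [-536.2, 112.8, 1368.6]
top [[488.72606522869086, 0.0, 257.1803934490758], [0.0, 488.72606522869086, 184.75030878268944], [0.0, 0.0, 1.0]] [[0.019, -1.0, 0.011], [-0.997, -0.019, -0.075], [0.076, -0.01, -0.997]] [-13.9, 541.0, 1732.8]
```

View pics/top0.png

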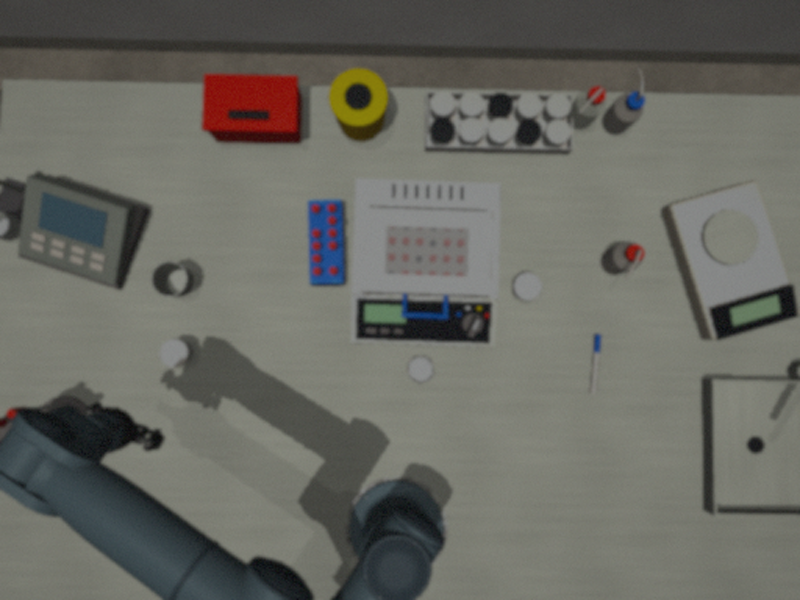

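View pics/side0.png

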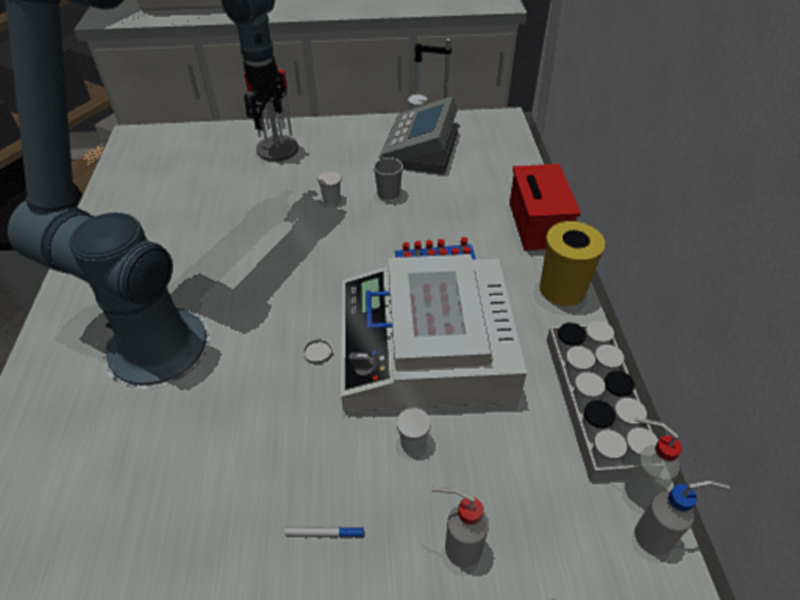

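The top view shows the incubator at about (427,262) of 800x600, its blue handle at (426,313), the knob at (472,324), a loose cap in front at (420,369) and a pot at (527,286). The side view agrees. Next I'll measure these.

```bash
cat > h.py <<'E'
import numpy as np, cv2
from scipy.spatial.transform import Rotation as Ro
def rot(q): return Ro.from_quat(np.roll(q,-1)).as_matrix()
def cam(f,s=None):
    """K, R, t (world->cam)"""
    if "R" in f: return f["mtx"],np.array(f["R"]),np.array(f["t"]).ravel()
    H=np.array(f["hand_eye"]); W=rot(s["eef_rot"])
    Rc=W@H[:3,:3]; c=W@H[:3,3]+s["tool_pos"]
    return f["mtx"],Rc.T,-Rc.T@c
def ray(C,uv):
    K,R,t=C; d=R.T@np.linalg.solve(K,[uv[0],uv[1],1]); return -R.T@t,d/np.linalg.norm(d)
def onz(C,uv,z):
    c,d=ray(C,uv); return c+d*(z-c[2])/d[2]
def tri(Cs,uvs):
    A=0;b=0
    for C,uv in zip(Cs,uvs):
        c,d=ray(C,uv);P=np.eye(3)-np.outer(d,d);A=A+P;b=b+P@c
    return np.linalg.solve(A,b)
def proj(C,X):
    K,R,t=C; p=K@(R@np.asarray(X)+t); return p[:2]/p[2]
def mask(f,lo,hi): return cv2.inRange(cv2.cvtColor(f["pixels"],cv2.COLOR_RGB2HSV),np.array(lo),np.array(hi))
E
python3 - <<'E'
from h import *; import pickle
fr=pickle.load(open("f0.pkl","rb")); T=fr["top"];S=fr["side"];CT=cam(T);CS=cam(S)
def blobs(m,box,a=3):
    x0,y0,x1,y1=box; k=np.zeros_like(m);k[y0:y1,x0:x1]=m[y0:y1,x0:x1]
    n,l,st,c=cv2.connectedComponentsWithStats(k)
    return [(st[i].tolist(),c[i].round(1).tolist()) for i in range(1,n) if st[i,4]>=a]
mb=mask(T,(100,120,60),(130,255,255))
print("blue top",blobs(mb,(225,170,325,225)))
for n,lo,hi in(("red",(0,140,80),(8,255,255)),("yel",(18,120,80),(35,255,255))):
    print(n,blobs(mask(T,lo,hi),(280,180,325,225)),blobs(mask(S,lo,hi),(215,215,260,260)))
mbs=mask(S,(100,120,60),(130,255,255)); print("blue side",blobs(mbs,(215,165,260,250)))
# bar points: top
md=mask(T,(0,0,0),(180,255,60)); print("dark",blobs(md,(220,185,325,225),50))
k=np.zeros_like(md);k[185:225,220:325]=md[185:225,220:325]
r=cv2.minAreaRect(cv2.findNonZero(k)); print(r)
w=np.hstack([cv2.resize(T["pixels"][180:225,222:322],(800,360),interpolation=cv2.INTER_CUBIC)])
cv2.imwrite("pics/tc.png",w[:,:,::-1])
E
```

```text
blue top [([257, 189, 31, 16, 209], [272.6, 199.5]), ([292, 199, 4, 4, 13], [293.4, 200.6])]
red [([310, 201, 3, 3, 7], [311.1, 201.7])] [([239, 240, 3, 3, 7], [240.0, 241.3])]
yel [([305, 196, 3, 3, 8], [306.1, 196.9])] [([244, 235, 2, 2, 4], [244.5, 235.5])]
blue side [([234, 186, 17, 24, 147], [239.3, 197.7]), ([238, 225, 3, 2, 5], [238.8, 225.4])]
dark [([229, 192, 85, 27, 1158], [274.0, 207.7]), ([261, 193, 22, 7, 146], [271.7, 195.9])]
((270.7318115234375, 204.81393432617188), (84.05305480957031, 24.277692794799805), 1.8476102352142334)
```

View pics/tc.png

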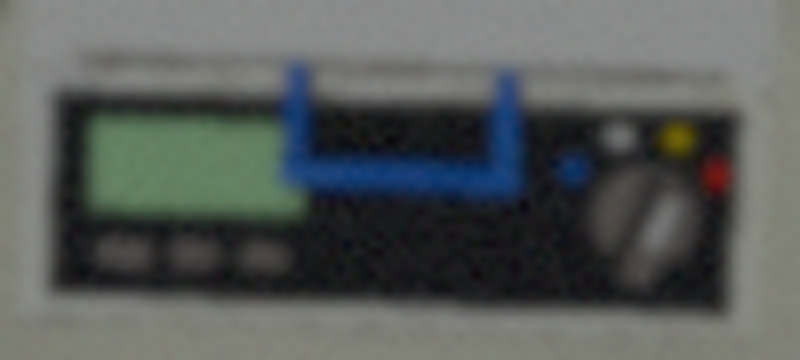

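The crop shows the knob near crop pixel (642,222), or full-image (302,208), with its pointer towards the yellow dot at (677,138). The bar runs from crop (290,172) to (520,185).

Run:
```python
from h import *; import pickle
fr=pickle.load(open("f0.pkl","rb")); T=fr["top"];S=fr["side"];CT=cam(T);CS=cam(S)
up=lambda p:(222+(p[0]+.5)/8-.5,180+(p[1]+.5)/8-.5)
Y=tri((CT,CS),((306.1,196.9),(244.5,235.5)));R=tri((CT,CS),((311.1,201.7),(240,241.3)));B=tri((CT,CS),((293.4,200.6),(238.8,225.4)))
print("Y",Y,"R",R,"B",B)
a=onz(CT,up((290,172)),136);b=onz(CT,up((520,182)),136);print("bar",a,b,np.linalg.norm(a-b),"yaw",np.arctan2(-(a-b)[0],(a-b)[1]))
for p in((60,100),(740,112)):print("panel top",onz(CT,up(p),100))
for p in((52,290),(728,308)):print("panel bot",onz(CT,up(p),60))
print("knob",onz(CT,up((642,222)),95))
# whole bar in side view, ends
ys,xs=np.nonzero(mask(S,(100,120,60),(130,255,255))[186:211,228:256]);print("side bar colmin/rows",[(y+186,228+xs[ys==y].min(),228+xs[ys==y].max()) for y in range(0,25,2) if (ys==y).any()])
print(fr["top"]["pixels"].shape)
```

```text
Y [ 498.05351046 -171.59192143   93.62284582] R [ 482.65175393 -189.41223844   89.56068381] B [ 483.45601362 -128.43203654   90.33112883]
bar [477.81311274  -5.555561   136.        ] [ 475.47660903 -101.7551517   136.        ] 96.22796111662416 yaw -0.024283309447005033
panel top [508.22694051  92.86482568 100.        ]
panel top [ 508.72186491 -198.09009823  100.        ]
panel bot [427.60223311  96.3398685   60.        ]
panel bot [ 425.31843033 -198.76556659   60.        ]
knob [ 461.02798061 -157.17078308   95.        ]
side bar colmin/rows [(186, np.int64(234), np.int64(246)), (188, np.int64(234), np.int64(248)), (190, np.int64(234), np.int64(237)), (192, np.int64(234), np.int64(237)), (194, np.int64(234), np.int64(237)), (196, np.int64(235), np.int64(237)), (198, np.int64(235), np.int64(237)), (200, np.int64(234), np.int64(237)), (202, np.int64(235), np.int64(237)), (204, np.int64(235), np.int64(237)), (206, np.int64(235), np.int64(246)), (208, np.int64(235), np.int64(250))]
(384, 512, 3)
```

jog_arm(
  targets=[
    {"hand":0.034,"dx":-0.0428,"dy":-0.0327},
    {"hand":0.034,"dx":-0.0428,"dy":-0.0327},
    {"hand":0.034,"dx":-0.0428,"dy":-0.0327},
    {"hand":0.034,"dx":-0.0428,"dy":-0.0327},
    {"hand":0.034,"dx":-0.0428,"dy":-0.0327},
  ],
)

```text
invalid input
```

jog_arm(
  targets=[
    {"hand":0.034,"dx":-0.0428,"dy":-0.0327},
    {"hand":0.034,"dx":-0.0428,"dy":-0.0327},
    {"hand":0.034,"dx":-0.018,"dy":-0.0451,"dz":0.0036},
    {"hand":0.034,"dx":-0.018,"dy":-0.0451,"dz":0.0036},
    {"hand":0.034,"dx":-0.018,"dy":-0.0451,"dz":0.0036},
  ],
)

```text
invalid input
```

jog_arm(
  targets=[
    {"hand":0.034,"dx":-0.018,"dy":-0.0451,"dz":0.0036},
    {"hand":0.034,"dx":-0.018,"dy":-0.0451,"dz":0.0036},
    {"hand":0.034,"dx":-0.018,"dy":-0.0451,"dz":0.0036},
    {"hand":0.034,"dx":-0.018,"dy":-0.0451,"dz":0.0036},
    {"hand":0.034},
  ],
)

```text
invalid input
```

jog_arm(
  targets=[
    {"hand":0.034,"dx":-0.0428,"dy":-0.0327,"dz":0,"rx":0,"ry":0,"rz":0},
    {"hand":0.034,"dx":-0.0428,"dy":-0.0327,"dz":0,"rx":0,"ry":0,"rz":0},
    {"hand":0.034,"dx":-0.0428,"dy":-0.0327,"dz":0,"rx":0,"ry":0,"rz":0},
    {"hand":0.034,"dx":-0.0428,"dy":-0.0327,"dz":0,"rx":0,"ry":0,"rz":0},
    {"hand":0.034,"dx":-0.0428,"dy":-0.0327,"dz":0,"rx":0,"ry":0,"rz":0},
  ],
)

```text
t: 0.72
tool_pos: [372.7, 274.8, 303.6]
eef_rot: [-0.0, 0.224, 0.975, -0.0]
wrist_force: [0.1, -0.3, 0.3]
gripper_width: 34.1
```

jog_arm(
  targets=[
    {"hand":0.034,"dx":-0.0428,"dy":-0.0327,"dz":0,"rx":0,"ry":0,"rz":0},
    {"hand":0.034,"dx":-0.0428,"dy":-0.0327,"dz":0,"rx":0,"ry":0,"rz":0},
    {"hand":0.034,"dx":-0.018,"dy":-0.0451,"dz":0.0036,"rx":0,"ry":0,"rz":0},
    {"hand":0.034,"dx":-0.018,"dy":-0.0451,"dz":0.0036,"rx":0,"ry":0,"rz":0},
    {"hand":0.034,"dx":-0.018,"dy":-0.0451,"dz":0.0036,"rx":0,"ry":0,"rz":0},
  ],
)

```text
t: 1.35
tool_pos: [409.7, 33.4, 292.7]
eef_rot: [-0.0, 0.224, 0.974, -0.0]
wrist_force: [0.2, -0.2, -0.1]
gripper_width: 34.0
```

jog_arm(
  targets=[
    {"hand":0.034,"dx":-0.018,"dy":-0.0451,"dz":0.0036,"rx":0,"ry":0,"rz":0},
    {"hand":0.034,"dx":-0.018,"dy":-0.0451,"dz":0.0036,"rx":0,"ry":0,"rz":0},
    {"hand":0.034,"dx":-0.018,"dy":-0.0451,"dz":0.0036,"rx":0,"ry":0,"rz":0},
    {"hand":0.034,"dx":-0.018,"dy":-0.0451,"dz":0.0036,"rx":0,"ry":0,"rz":0},
    {"hand":0.034,"dx":0,"dy":0,"dz":0,"rx":0,"ry":0,"rz":0},
  ],
)

```text
t: 1.98
tool_pos: [395.6, -161.3, 278.1]
eef_rot: [-0.0, 0.227, 0.974, -0.0]
wrist_force: [0.3, 0.2, 0.5]
gripper_width: 33.8
```

```bash
cat >> h.py <<'E'
def plan(s,pos,Rt):
    """total tool-frame shift (mm) and rotvec (deg) from the present pose"""
    W=rot(s["eef_rot"]); return (W.T@(np.asarray(pos)-s["tool_pos"])).round(1),np.degrees(Ro.from_matrix(W.T@Rt).as_rotvec()).round(1)
def toolR(z,yang):
    """tool z given, y nearest to horizontal bearing yang"""
    z=np.array(z)/np.linalg.norm(z); y=np.array([np.cos(yang),np.sin(yang),0]); y-=z*(y@z); y/=np.linalg.norm(y)
    return np.c_[np.cross(y,z),y,z]
E
python3 - <<'E'
from h import *; from workcell import ctrl,imaging; import pickle
s=ctrl.state(); f=imaging.grab_frame("wrist"); pickle.dump((s,f),open("w1.pkl","wb"))
print(s["q"],s["tool_pos"],np.array(f["hand_eye"]).round(3).tolist())
a=-.02; Rz=Ro.from_euler("z",a).as_matrix(); n=Rz@[-np.sin(.35),0,np.cos(.35)]
p=Rz@[np.cos(.35),0,np.sin(.35)]; l=Rz@[0,1,0]
g=np.array([455,-159,115.]);th=-.349
y=np.cos(th)*l-np.sin(th)*p   # pinch dir: knob y
Rt=np.c_[np.cross(y,-n),y,-n]
print(plan(s,g+n*174,Rt))
cv2.imwrite("pics/w1.png",f["pixels"][:,:,::-1])
E
```

```text
[-5.35765061e-01  9.16617880e-02 -3.57832619e-01  1.12181641e+00
 -3.65693108e-04 -7.75723738e-02] [ 395.56595098 -161.32877189  278.12431582] [[-0.0, -0.95, -0.312, 80.449], [1.0, -0.001, 0.001, 0.53], [-0.002, -0.312, 0.95, -70.939], [0.0, 0.0, 0.0, 1.0]]
(array([ 1.8,  3.1, -0.3]), array([ -7.7, -18.6,  -5.1]))
```

View pics/w1.png

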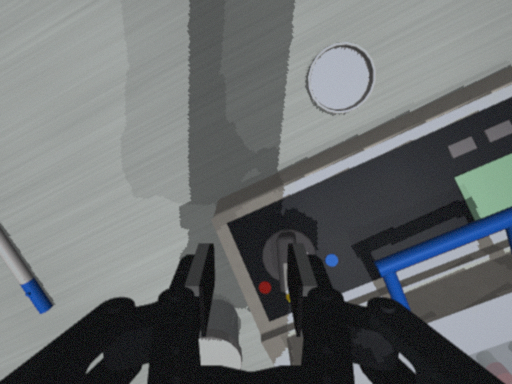

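The wrist view shows the red dot at (265,288), the blue dot at (332,260) and the knob at about (288,255), half hidden by the fingers. I'll tilt to the panel normal and look again.

jog_arm(
  targets=[
    {"hand":0.034,"dx":0.002,"dy":0.003,"dz":-0.03,"rx":-3.8,"ry":-9.3,"rz":-2.5},
    {"hand":0.034,"dx":0,"dy":0,"dz":0,"rx":-3.9,"ry":-9.3,"rz":-2.6},
    {"hand":0.034,"dx":0,"dy":0,"dz":0,"rx":0,"ry":0,"rz":0},
  ],
)

```text
t: 2.4
tool_pos: [392.5, -152.7, 306.8]
eef_rot: [0.17, 0.178, 0.969, 0.03]
wrist_force: [-1.3, 0.3, -0.2]
gripper_width: 34.0
```

Run:
```python
from h import *; from workcell import ctrl,imaging; import pickle
s=ctrl.state(); f=imaging.grab_frame("wrist"); pickle.dump((s,f),open("w2.pkl","wb"))
C=cam(f,s);print(s["tool_pos"],s["eef_rot"])
g=np.array([455,-159,115.]);print("pred grip px",proj(C,g))
cv2.imwrite("pics/w2.png",cv2.resize(f["pixels"],(768,576),interpolation=cv2.INTER_CUBIC)[:,:,::-1])
def cent(m):
    n,l,st,c=cv2.connectedComponentsWithStats(m); return [(st[i,4],c[i].round(1).tolist()) for i in range(1,n) if st[i,4]>25]
print("red",cent(mask(f,(0,140,60),(8,255,255))),"yel",cent(mask(f,(18,120,60),(35,255,255))),"blue",cent(mask(f,(100,120,60),(130,255,255))))
```

```text
[ 392.51022047 -152.67955845  306.83218653] [0.17030424 0.17813287 0.96870311 0.02965506]
pred grip px [240.14023438 177.11229094]
red [(np.int32(96), [217.8, 196.9])] yel [(np.int32(51), [243.0, 208.1]), (np.int32(3629), [484.3, 336.8])] blue [(np.int32(2886), [387.2, 174.1]), (np.int32(118), [280.7, 175.1])]
```

View pics/w2.png

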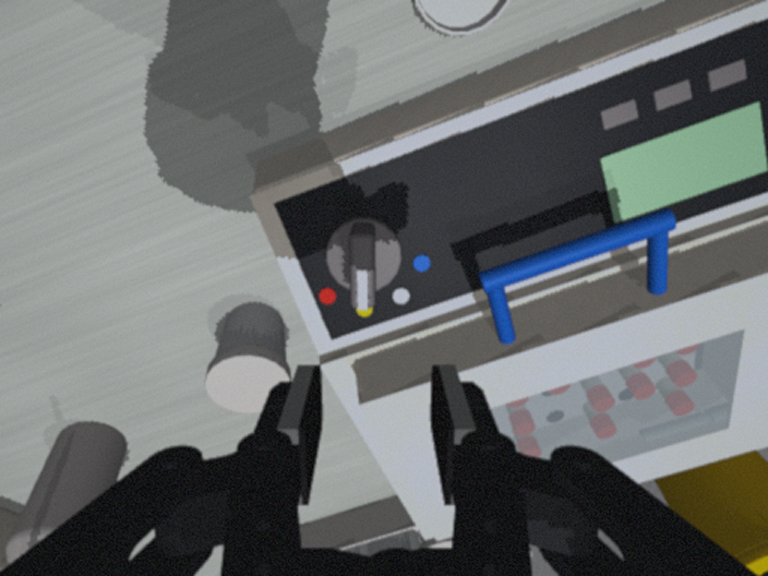

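The pointer stands at yellow: the bar runs from (363,225) to (363,312) in the upscaled view, with the red dot at (327,297), blue at (422,263) and white at (401,296). The bar is aligned with the tool. Now I'll triangulate the dots, knob and handle over all views.

Run:
```python
from h import *; import pickle
fr=pickle.load(open("f0.pkl","rb")); CT=cam(fr["top"]);CS=cam(fr["side"])
s1,f1=pickle.load(open("w1.pkl","rb"));s2,f2=pickle.load(open("w2.pkl","rb"));C1=cam(f1,s1);C2=cam(f2,s2)
R=[(C1,(265,288)),(C2,(217.8,196.9)),(CS,(240,241.3)),(CT,(311.1,201.7))]
B=[(C1,(332,260)),(C2,(280.7,175.1)),(CS,(238.8,225.4)),(CT,(293.4,200.6))]
W=[(C2,(267.2,197)),(CT,(222+620/8-.5,180+137/8-.5))]
for n,o in(("R",R),("B",B),("W",W)):
    for sub in (o,o[:2],o[1:]):
        X=tri(*zip(*sub)); print(n,X.round(1),[np.linalg.norm(proj(c,X)-u).round(1) for c,u in sub])
# panel plane constrained: z at dots row=zz
a=-.02
for zz in(88,90,92):
    r=onz(C2,(217.8,196.9),zz);b=onz(C2,(280.7,175.1),zz);print(zz,r.round(1),b.round(1),np.linalg.norm(r-b).round(1),"yaw",np.arctan2((r-b)[0],-(r-b)[1]).round(3))
# handle ends from w2 (768x576 px /1.5), outer corners of the bar axis
ha=(670/1.5,220/1.5);hb=(487/1.5,280/1.5)
p=onz(C2,ha,136);q=onz(C2,hb,136);print("handle",p,q,np.linalg.norm(p-q),"yaw",np.arctan2(-(p-q)[0],(p-q)[1]),(p+q)/2)
print(tri((C2,CT),(ha,(222+290/8-.5,180+172/8-.5))),tri((C2,CT),(hb,(222+520/8-.5,180+182/8-.5))))
# knob: top of bar at 43mm out; bar ends px
for uv in((363,228),(363,303)):print(onz(C2,(uv[0]/1.5,uv[1]/1.5),125).round(1))
```

```text
R [ 483.1 -189.9   91.6] [np.float64(1.2), np.float64(0.1), np.float64(0.4), np.float64(0.6)]
R [ 491.1 -192.8   80.4] [np.float64(0.1), np.float64(0.1)]
R [ 482.8 -189.8   91. ] [np.float64(0.6), np.float64(0.5), np.float64(0.5)]
B [ 483.9 -127.8   91.3] [np.float64(1.5), np.float64(0.7), np.float64(0.4), np.float64(0.2)]
B [ 485.7 -127.1   89.7] [np.float64(0.3), np.float64(0.3)]
B [ 483.7 -128.1   91.1] [np.float64(1.2), np.float64(0.3), np.float64(0.1)]
W [ 497.3 -146.4   99.2] [np.float64(0.3), np.float64(0.1)]
W [ 497.3 -146.4   99.2] [np.float64(0.3), np.float64(0.1)]
W [ 390.9   45.2 2099.2] [np.float64(0.0)]
88 [ 485.7 -190.9   88. ] [ 486.9 -127.4   88. ] 63.5 yaw -0.019
90 [ 484.3 -190.4   90. ] [ 485.4 -127.3   90. ] 63.1 yaw -0.019
92 [ 482.8 -189.9   92. ] [ 484.  -127.3   92. ] 62.6 yaw -0.019
handle [480.76885846   0.95592857 136.        ] [477.7171294  -96.95943813 136.        ] 97.96291178549535 yaw -0.03115692262490016 [479.24299393 -48.00175478 136.        ]
[476.74309822  -3.87735209 141.92007483] [475.05172294 -99.34045057 139.85192871]
[ 427.4 -148.   125. ]
[ 472.6 -165.   125. ]
```

```bash
cat >> h.py <<'E'
A=-.022; RZ=Ro.from_euler("z",A).as_matrix(); N=RZ@[-np.sin(.35),0,np.cos(.35)]; P=RZ@[np.cos(.35),0,np.sin(.35)]; L=RZ@[0,1,0]
G=np.array([455.4,-158.3,116.2])
def knobR(th): y=np.cos(th)*L-np.sin(th)*P; return np.c_[np.cross(y,-N),y,-N]
E
python3 - <<'E'
from h import *; from workcell import ctrl
s=ctrl.state(); print(plan(s,G+N*110,knobR(-.349)),plan(s,G+N*57,knobR(-.349)), s["q"])
E
```

```text
(array([ 6. , -6.1, 91.2]), array([ 0.1, -0.2,  0.4])) (array([  5.8,  -6.2, 144.2]), array([ 0.1, -0.2,  0.4])) [-0.6368113  -0.155705   -0.56859956  0.87224939  0.20076577 -0.24448409]
```

jog_arm(
  targets=[
    {"hand":0.034,"dx":0.006,"dy":-0.006,"dz":0.03,"rx":0,"ry":0,"rz":0},
    {"hand":0.034,"dx":0,"dy":0,"dz":0.035,"rx":0,"ry":0,"rz":0},
    {"hand":0.034,"dx":0,"dy":0,"dz":0.03,"rx":0,"ry":0,"rz":0},
    {"hand":0.034,"dx":0,"dy":0,"dz":0.015,"rx":0,"ry":0,"rz":0},
    {"hand":0.034,"dx":0,"dy":0,"dz":0,"rx":0,"ry":0,"rz":0},
  ],
)

```text
t: 3.08
tool_pos: [426.9, -158.7, 201.7]
eef_rot: [0.17, 0.177, 0.969, 0.03]
wrist_force: [-1.0, -0.2, -0.3]
gripper_width: 34.3
```

Run:
```python
from h import *; from workcell import ctrl,imaging; import pickle
s=ctrl.state(); print(s["wrist_force"],plan(s,G+N*57,knobR(-.349)))
f=imaging.grab_frame("wrist"); pickle.dump((s,f),open("w3.pkl","wb"));C=cam(f,s)
print("bar top ends predicted",[proj(C,G+N*10+k*21*(np.cos(-.349)*P+np.sin(-.349)*L)) for k in(1,-1)])
cv2.imwrite("pics/w3.png",f["pixels"][80:,100:400,::-1])
```

```text
[-1.03412547 -0.22015045 -0.26595651] (array([ 2.6, -0. , 33.1]), array([ 0.2, -0.2,  0.5]))
bar top ends predicted [array([248.25876839, 283.56197849]), array([248.76279731, 206.66265061])]
```

View pics/w3.png

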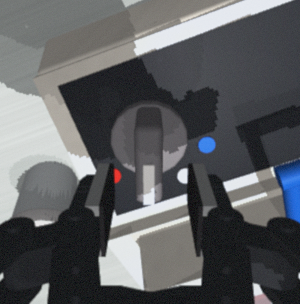

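The bar is at crop x≈149 (full-image 249, predicted 248.5), centred between the fingers. I'll descend and grip.

jog_arm(
  targets=[
    {"hand":0.034,"dx":0.0026,"dy":0,"dz":0.017,"rx":0,"ry":0,"rz":0},
    {"hand":0.034,"dx":0,"dy":0,"dz":0.016,"rx":0,"ry":0,"rz":0},
    {"hand":0.008,"dx":0,"dy":0,"dz":0,"rx":0,"ry":0,"rz":0},
    {"hand":0.008,"dx":0,"dy":0,"dz":0,"rx":0,"ry":0,"rz":0},
    {"hand":0.008,"dx":0,"dy":0,"dz":0,"rx":0,"ry":0,"rz":0},
  ],
)

```text
t: 3.75
tool_pos: [435.3, -158.8, 171.4]
eef_rot: [0.172, 0.178, 0.968, 0.029]
wrist_force: [1.6, -1.8, -4.5]
gripper_width: 13.0
```

jog_arm(
  targets=[
    {"hand":0.008,"dx":0,"dy":0,"dz":0,"rx":0,"ry":0,"rz":-8},
    {"hand":0.008,"dx":0,"dy":0,"dz":0,"rx":0,"ry":0,"rz":-8},
    {"hand":0.008,"dx":0,"dy":0,"dz":0,"rx":0,"ry":0,"rz":-8},
    {"hand":0.008,"dx":0,"dy":0,"dz":0,"rx":0,"ry":0,"rz":-8},
    {"hand":0.008,"dx":0,"dy":0,"dz":0,"rx":0,"ry":0,"rz":-8},
  ],
)

```text
t: 4.38
tool_pos: [435.2, -158.4, 171.4]
eef_rot: [0.172, -0.167, 0.97, -0.032]
wrist_force: [1.6, 1.1, -3.6]
gripper_width: 12.7
```

jog_arm(
  targets=[
    {"hand":0.008,"dx":0,"dy":0,"dz":0,"rx":0,"ry":0,"rz":0},
    {"hand":0.008,"dx":0,"dy":0,"dz":0,"rx":0,"ry":0,"rz":0},
  ],
)

```text
t: 4.62
tool_pos: [435.2, -158.4, 171.3]
eef_rot: [0.172, -0.163, 0.971, -0.032]
wrist_force: [-1.1, 1.5, 1.8]
gripper_width: 13.0
```

Run:
```python
from h import *; from workcell import ctrl
s=ctrl.state(); print(s["wrist_force"],s["ft_torque"],s["gripper_width"],plan(s,G+N*57,knobR(.349)))
```

```text
[-1.06748979  1.49055926  1.78568754] [0.36306257 0.48684899 0.13633927] 12.950242557143797 (array([-0.2,  0.5,  1.7]), array([0.1, 0.1, 0.3]))
```

jog_arm(
  targets=[
    {"hand":0.034,"dx":0,"dy":0,"dz":0,"rx":0,"ry":0,"rz":0},
    {"hand":0.034,"dx":0,"dy":0,"dz":0,"rx":0,"ry":0,"rz":0},
    {"hand":0.034,"dx":0,"dy":0,"dz":-0.03,"rx":0,"ry":0,"rz":0},
    {"hand":0.034,"dx":0,"dy":0,"dz":-0.06,"rx":0,"ry":0,"rz":0},
    {"hand":0.034,"dx":0,"dy":0,"dz":-0.06,"rx":0,"ry":0,"rz":0},
  ],
)

```text
t: 5.25
tool_pos: [382.8, -157.6, 313.3]
eef_rot: [0.172, -0.164, 0.971, -0.032]
wrist_force: [1.2, -0.9, -0.1]
gripper_width: 34.0
```

Run:
```python
from h import *; from workcell import ctrl,imaging; import pickle
s=ctrl.state(); f=imaging.grab_frame("wrist"); pickle.dump((s,f),open("w4.pkl","wb"));C=cam(f,s)
print(s["tool_pos"],s["q"])
cv2.imwrite("pics/w4.png",cv2.resize(f["pixels"],(768,576),interpolation=cv2.INTER_CUBIC)[:,:,::-1])
m=mask(f,(100,120,60),(130,255,255));n,l,st,c=cv2.connectedComponentsWithStats(m);print([(st[i].tolist(),c[i]) for i in range(1,n) if st[i,4]>20])
```

```text
[ 382.81874952 -157.60893834  313.32982162] [-0.66684944 -0.17689709 -0.57150857  0.89266456  0.20999655 -0.97197022]
[([269, 192, 12, 11, 106], array([274.14150943, 197.11320755])), ([299, 228, 112, 71, 1875], array([359.20053333, 257.0224    ])), ([465, 269, 41, 58, 1081], array([484.07493062, 297.34320074]))]
```

View pics/w4.png

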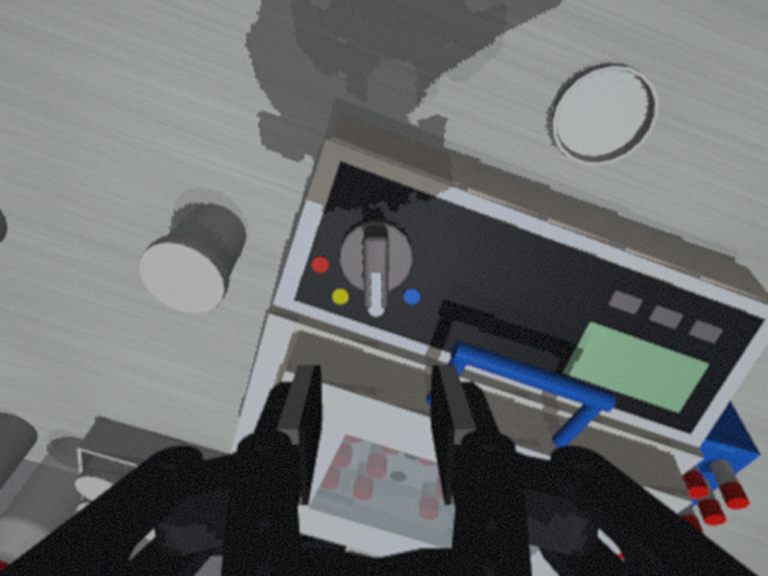

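The knob pointer now covers the white dot at (376,310), with yellow, red and blue clear, so the selector is at standby. The bar runs from (456,352) to (612,402). Next is the handle.

Run:
```python
from h import *; import pickle; from workcell import ctrl
fr=pickle.load(open("f0.pkl","rb")); CT=cam(fr["top"])
s2,f2=pickle.load(open("w2.pkl","rb"));s4,f4=pickle.load(open("w4.pkl","rb"));C2=cam(f2,s2);C4=cam(f4,s4)
u=lambda x,y:(x/1.5-.17,y/1.5-.17)
ends=[]
for n,o in(("left",[(C2,u(672,220)),(C4,u(612,403)),(CT,(222+290/8-.5,180+172/8-.5))]),("right",[(C2,u(486,280)),(C4,u(456,352)),(CT,(222+520/8-.5,180+184/8-.5))])):
    X=tri(*zip(*o));ends.append(X);print(n,X.round(1),[np.linalg.norm(proj(c,X)-v).round(1) for c,v in o],[onz(c,v,136).round(1)[:2].tolist() for c,v in o])
d=ends[0]-ends[1];print(np.linalg.norm(d),np.arctan2(-d[0],d[1]),(ends[0]+ends[1])/2)
```

```text
left [475.9  -3.1 142.2] [np.float64(1.9), np.float64(2.1), np.float64(0.9)] [[481.0, 1.9], [479.6, 2.9], [478.0, -5.3]]
right [474.4 -99.8 140.7] [np.float64(2.5), np.float64(0.9), np.float64(0.4)] [[477.3, -97.6], [479.4, -98.3], [474.8, -101.6]]
96.7532509014111 -0.014870296040754774 [475.14683181 -51.47729141 141.4662741 ]
```

```bash
cat >> h.py <<'E'
Hd=np.array([478,-49.7,136.]); Hg=Hd+RZ@[228,0,-22]
ph=np.radians(15); Zt=RZ@[np.sin(ph),0,-np.cos(ph)]; Yt=-(RZ@[np.cos(ph),0,np.sin(ph)]); RH=np.c_[np.cross(Yt,Zt),Yt,Zt]
def hpos(th): # bar centre at hood angle
    a=np.arctan2(22,228)+th; r=np.hypot(22,228); return Hg+RZ@[-r*np.cos(a),0,r*np.sin(a)]
E
python3 - <<'E'
from h import *; from workcell import ctrl
s=ctrl.state(); print(plan(s,Hd-Zt*124,RH), hpos(1.31),Hg)
E
```

```text
(array([-70.1,  92.7,  81.9]), array([ -5. ,   3.2, -69.4])) [668.42017054 -53.88991975 339.96286968] [705.94482623 -54.71559539 114.        ]
```

jog_arm(
  targets=[
    {"hand":0.034,"dx":-0.01,"dy":0,"dz":0,"rx":-0.7,"ry":0.5,"rz":-9.9},
    {"hand":0.034,"dx":-0.01,"dy":0,"dz":0,"rx":-0.7,"ry":0.5,"rz":-9.9},
    {"hand":0.034,"dx":-0.01,"dy":0,"dz":0,"rx":-0.7,"ry":0.5,"rz":-9.9},
    {"hand":0.034,"dx":-0.01,"dy":0,"dz":0,"rx":-0.7,"ry":0.5,"rz":-9.9},
    {"hand":0.034,"dx":-0.01,"dy":0,"dz":0,"rx":-0.7,"ry":0.5,"rz":-9.9},
  ],
)

```text
t: 5.92
tool_pos: [419.6, -127.2, 324.4]
eef_rot: [0.117, -0.562, 0.815, -0.076]
wrist_force: [-0.7, 0.4, -1.0]
gripper_width: 34.1
```

jog_arm(
  targets=[
    {"hand":0.03,"dx":-0.01,"dy":0,"dz":0,"rx":-0.7,"ry":0.5,"rz":-9.9},
    {"hand":0.03,"dx":-0.01,"dy":0,"dz":0,"rx":-0.7,"ry":0.5,"rz":-9.9},
    {"hand":0.03,"dx":0,"dy":0,"dz":0,"rx":0,"ry":0,"rz":0},
  ],
)

```text
t: 6.3
tool_pos: [424.8, -107.7, 325.9]
eef_rot: [0.089, -0.692, 0.71, -0.09]
wrist_force: [1.0, -0.2, 0.4]
gripper_width: 29.9
```

Run:
```python
from h import *; from workcell import ctrl
s=ctrl.state(); print(s["q"],s["tool_pos"],plan(s,Hd-Zt*114,RH))
```

```text
[-0.45137164 -0.08311005 -0.43781843  0.98569227  0.10545392 -1.98404938] [ 424.83704365 -107.74237878  325.87235362] (array([-59.1,  -1.5,  82.9]), array([ 0.5,  0.1, -0.2]))
```

Shift to the pre-grasp pose, then check in the image before descending.

jog_arm(
  targets=[
    {"hand":0.03,"dx":-0.03,"dy":-0.0015,"dz":0.02,"rx":0.5,"ry":0,"rz":-0.2},
    {"hand":0.03,"dx":-0.029,"dy":0,"dz":0.032,"rx":0,"ry":0,"rz":0},
    {"hand":0.03,"dx":0,"dy":0,"dz":0.031,"rx":0,"ry":0,"rz":0},
    {"hand":0.03,"dx":0,"dy":0,"dz":0,"rx":0,"ry":0,"rz":0},
  ],
)

```text
t: 6.8
tool_pos: [447.0, -49.1, 243.7]
eef_rot: [0.09, -0.693, 0.71, -0.091]
wrist_force: [-1.0, 0.4, 0.0]
gripper_width: 29.8
```

Run:
```python
from h import *; from workcell import ctrl,imaging; import pickle
s=ctrl.state(); f=imaging.grab_frame("wrist"); pickle.dump((s,f),open("w5.pkl","wb"));C=cam(f,s)
print(plan(s,Hd-Zt*54,RH),s["wrist_force"])
print("pred bar ends",[proj(C,Hd+k*50*L) for k in(1,-1)])
cv2.imwrite("pics/w5.png",f["pixels"][:,:,::-1])
m=mask(f,(100,120,60),(130,255,255));n,l,st,c=cv2.connectedComponentsWithStats(m);print([(st[i].tolist(),c[i].round(1)) for i in range(1,n) if st[i,4]>20])
```

```text
(array([ 0. , -2.3, 58.1]), array([ 0.3,  0.1, -0.1])) [-1.01651285  0.41979091  0.00223057]
pred bar ends [array([247.00857387, 296.31990247]), array([245.91232888, 137.85914426])]
[([245, 74, 17, 19, 259], array([253. ,  83.4])), ([164, 135, 94, 168, 4940], array([233.7, 203.1]))]
```

View pics/w5.png

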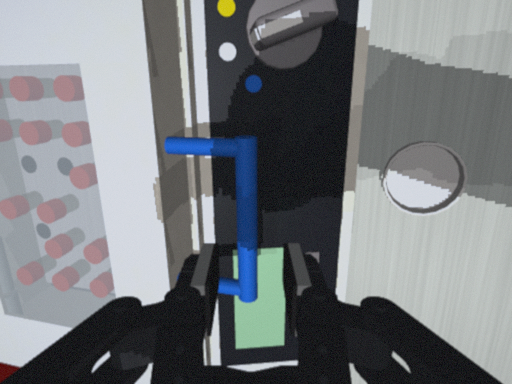

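The bar is at column 247 (predicted 246.5) and the fingers' middle is at about 248, with posts and hood face clear. I'll descend and grip.

jog_arm(
  targets=[
    {"hand":0.03,"dx":0,"dy":-0.0016,"dz":0.025,"rx":0,"ry":0,"rz":0},
    {"hand":0.03,"dx":0,"dy":0,"dz":0.02,"rx":0,"ry":0,"rz":0},
    {"hand":0.03,"dx":0,"dy":0,"dz":0.013,"rx":0,"ry":0,"rz":0},
    {"hand":0.03,"dx":0,"dy":0,"dz":0,"rx":0,"ry":0,"rz":0},
  ],
)

```text
t: 7.35
tool_pos: [465.1, -50.2, 190.4]
eef_rot: [0.091, -0.693, 0.709, -0.093]
wrist_force: [-0.1, 0.0, -0.4]
gripper_width: 30.2
```

jog_arm(
  targets=[
    {"hand":0.006,"dx":0,"dy":0,"dz":0,"rx":0,"ry":0,"rz":0},
    {"hand":0.006,"dx":0,"dy":0,"dz":0,"rx":0,"ry":0,"rz":0},
    {"hand":0.006,"dx":0,"dy":0,"dz":0,"rx":0,"ry":0,"rz":0},
    {"hand":0.006,"dx":0,"dy":0,"dz":0,"rx":0,"ry":0,"rz":0},
  ],
)

```text
t: 7.85
tool_pos: [463.3, -50.0, 190.4]
eef_rot: [0.09, -0.693, 0.709, -0.092]
wrist_force: [-6.7, -0.3, 4.1]
gripper_width: 9.7
```

Run:
```python
from h import *; from workcell import ctrl
s=ctrl.state(); print(plan(s,Hd-Zt*54,RH),s["wrist_force"],s["gripper_width"])
for k in range(0,30):
    d=RH.T@(hpos(1.31*(k+1)/30)-hpos(1.31*k/30)); print(k,d.round(2),end="; ")
```

```text
(array([-0.6, -0.1,  2.4]), array([ 0.2, -0. , -0. ])) [-6.74564658 -0.31511398  4.05965402] 9.691119219710847
0 [ 0.   -3.71 -9.29]; 1 [-0.   -4.11 -9.12]; 2 [ 0.   -4.5  -8.93]; 3 [ 0.   -4.89 -8.72]; 4 [ 0.   -5.27 -8.5 ]; 5 [-0.   -5.63 -8.26]; 6 [ 0.   -5.99 -8.01]; 7 [-0.   -6.33 -7.74]; 8 [ 0.   -6.66 -7.46]; 9 [-0.   -6.98 -7.16]; 10 [-0.   -7.29 -6.85]; 11 [ 0.   -7.58 -6.52]; 12 [-0.   -7.86 -6.19]; 13 [ 0.   -8.12 -5.84]; 14 [ 0.   -8.37 -5.48]; 15 [-0.   -8.6  -5.11]; 16 [-0.   -8.81 -4.73]; 17 [-0.   -9.01 -4.34]; 18 [ 0.   -9.19 -3.94]; 19 [ 0.   -9.36 -3.54]; 20 [-0.   -9.5  -3.12]; 21 [ 0.   -9.63 -2.71]; 22 [-0.   -9.74 -2.28]; 23 [ 0.   -9.83 -1.86]; 24 [ 0.   -9.9  -1.43]; 25 [-0.   -9.95 -0.99]; 26 [ 0.   -9.99 -0.56]; 27 [ -0.   -10.    -0.12]; 28 [  0.   -10.     0.32]; 29 [-0.   -9.97  0.75];
```

jog_arm(
  targets=[
    {"hand":0.006,"dx":0,"dy":-0.0037,"dz":-0.0093,"rx":0,"ry":0,"rz":0},
    {"hand":0.006,"dx":0,"dy":-0.0041,"dz":-0.0091,"rx":0,"ry":0,"rz":0},
    {"hand":0.006,"dx":0,"dy":-0.0045,"dz":-0.0089,"rx":0,"ry":0,"rz":0},
    {"hand":0.006,"dx":0,"dy":-0.0049,"dz":-0.0087,"rx":0,"ry":0,"rz":0},
    {"hand":0.006,"dx":0,"dy":-0.0053,"dz":-0.0085,"rx":0,"ry":0,"rz":0},
  ],
)

```text
t: 8.48
tool_pos: [472.8, -50.1, 238.5]
eef_rot: [0.089, -0.694, 0.709, -0.091]
wrist_force: [-6.8, -2.3, -1.7]
gripper_width: 9.5
```

jog_arm(
  targets=[
    {"hand":0.006,"dx":0,"dy":-0.0056,"dz":-0.0083,"rx":0,"ry":0,"rz":0},
    {"hand":0.006,"dx":0,"dy":-0.006,"dz":-0.008,"rx":0,"ry":0,"rz":0},
    {"hand":0.006,"dx":0,"dy":-0.0063,"dz":-0.0077,"rx":0,"ry":0,"rz":0},
    {"hand":0.006,"dx":0,"dy":-0.0067,"dz":-0.0075,"rx":0,"ry":0,"rz":0},
    {"hand":0.006,"dx":0,"dy":-0.007,"dz":-0.0072,"rx":0,"ry":0,"rz":0},
  ],
)

```text
t: 9.1
tool_pos: [492.0, -50.4, 283.7]
eef_rot: [0.088, -0.694, 0.709, -0.09]
wrist_force: [-14.0, -2.4, 4.2]
gripper_width: 9.9
```

Run:
```python
from h import *; from workcell import ctrl,imaging; import pickle
s=ctrl.state(); f=imaging.grab_frame("side"); pickle.dump(f,open("s6.pkl","wb"))
print(plan(s,hpos(1.31/3)-Zt*54,RH),s["wrist_force"],s["q"])
cv2.imwrite("pics/s6.png",cv2.resize(f["pixels"][110:290,180:400],(770,630))[:600,:,::-1])
```

```text
(array([-0.4, -2.3,  1.8]), array([ 0.5,  0. , -0. ])) [-14.0059146   -2.40460465   4.18725832] [-0.25895919  0.0446851  -0.42530287  0.85539166  0.05882836 -1.80009486]
```

View pics/s6.png

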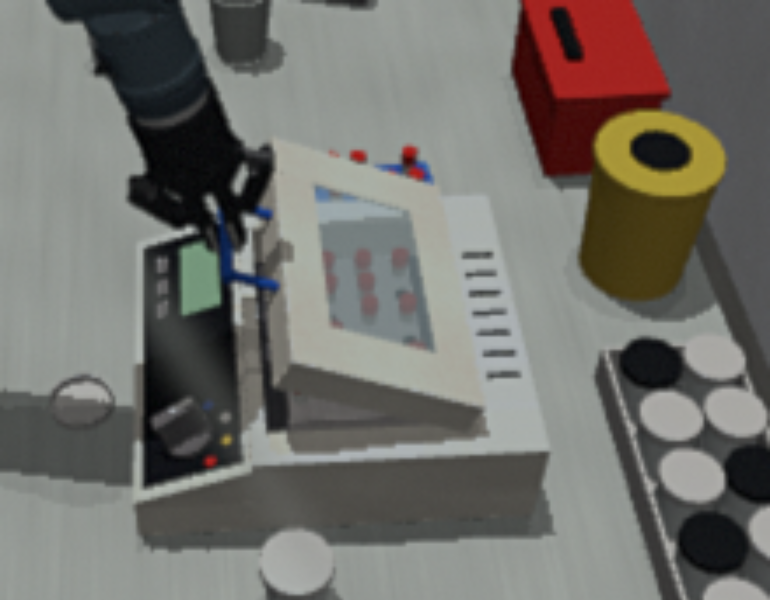

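The hood is open about 0.44 rad and the fingers hold the bar. The outward pull of 14 N means the path is slightly tight, so I'll ease it by about 2 mm.

jog_arm(
  targets=[
    {"hand":0.006,"dx":0,"dy":-0.0069,"dz":-0.0069,"rx":0,"ry":0,"rz":0},
    {"hand":0.006,"dx":0,"dy":-0.0071,"dz":-0.0066,"rx":0,"ry":0,"rz":0},
    {"hand":0.006,"dx":0,"dy":-0.0074,"dz":-0.0063,"rx":0,"ry":0,"rz":0},
    {"hand":0.006,"dx":0,"dy":-0.0077,"dz":-0.006,"rx":0,"ry":0,"rz":0},
    {"hand":0.006,"dx":0,"dy":-0.008,"dz":-0.0056,"rx":0,"ry":0,"rz":0},
  ],
)

```text
t: 9.78
tool_pos: [520.8, -50.9, 325.3]
eef_rot: [0.089, -0.694, 0.709, -0.091]
wrist_force: [-11.9, -0.2, 5.5]
gripper_width: 9.6
```

jog_arm(
  targets=[
    {"hand":0.006,"dx":0,"dy":-0.0085,"dz":-0.0052,"rx":0,"ry":0,"rz":0},
    {"hand":0.006,"dx":0,"dy":-0.0087,"dz":-0.0048,"rx":0,"ry":0,"rz":0},
    {"hand":0.006,"dx":0,"dy":-0.009,"dz":-0.0044,"rx":0,"ry":0,"rz":0},
    {"hand":0.006,"dx":0,"dy":-0.0092,"dz":-0.004,"rx":0,"ry":0,"rz":0},
    {"hand":0.006,"dx":0,"dy":-0.0094,"dz":-0.0036,"rx":0,"ry":0,"rz":0},
  ],
)

```text
t: 10.4
tool_pos: [560.5, -51.5, 360.5]
eef_rot: [0.092, -0.694, 0.708, -0.093]
wrist_force: [-9.3, 0.3, 7.9]
gripper_width: 9.6
```

Run:
```python
from h import *; from workcell import ctrl
s=ctrl.state(); print(plan(s,hpos(1.31*2/3)-Zt*54,RH),plan(s,hpos(1.31)-Zt*54,RH),s["wrist_force"],s["gripper_width"])
```

```text
(array([ 0. , -0.5,  5.7]), array([-0. ,  0.1,  0. ])) (array([  0.1, -99. ,  -6.2]), array([-0. ,  0.1,  0. ])) [-9.33640015  0.33006229  7.86437264] 9.636006107880545
```

jog_arm(
  targets=[
    {"hand":0.006,"dx":0,"dy":-0.0095,"dz":-0.0036,"rx":0,"ry":0,"rz":0},
    {"hand":0.006,"dx":0,"dy":-0.0096,"dz":-0.0032,"rx":0,"ry":0,"rz":0},
    {"hand":0.006,"dx":0,"dy":-0.0097,"dz":-0.0028,"rx":0,"ry":0,"rz":0},
    {"hand":0.006,"dx":0,"dy":-0.0098,"dz":-0.0023,"rx":0,"ry":0,"rz":0},
    {"hand":0.006,"dx":0,"dy":-0.0099,"dz":-0.0019,"rx":0,"ry":0,"rz":0},
  ],
)

```text
t: 11.02
tool_pos: [604.8, -52.3, 385.8]
eef_rot: [0.093, -0.694, 0.708, -0.093]
wrist_force: [-2.8, 1.5, 2.4]
gripper_width: 10.1
```

Run:
```python
from h import *; from workcell import ctrl; from scipy.optimize import least_squares
s=ctrl.state(); print(s["tool_pos"],s["wrist_force"],plan(s,hpos(1.31)-Zt*54,RH))
pts=np.array([(463.3,190.4),(472.8,238.5),(492.0,283.7),(520.8,325.3),(560.5,360.5),(s["tool_pos"][0],s["tool_pos"][2])])+np.array([Zt[0],Zt[2]])*56.4
for free in(0,1):
    r=least_squares(lambda p:np.hypot(*(pts-p[:2]).T)-(p[2] if free else 229.06),[705,114,229]);print(r.x,r.fun.round(1))
    v=pts-r.x[:2];a=np.arctan2(v[:,1],-v[:,0])-.0962;print("angles",a.round(3))
v=pts-Hg[[0,2]];print("angle w. model hinge",(np.arctan2(v[:,1],-v[:,0])-.0962).round(3),np.hypot(*v.T).round(1))
```

```text
[604.79638773 -52.26109932 385.80344403] [-2.78022526  1.5255455   2.39435954] (array([  0.3, -49.6,   6.9]), array([-0.1,  0.1,  0.1]))
[706.88717296 119.04437949 229.        ] [ 0.6 -0.2 -0.5 -0.  -0.3  0.5]
angles [-0.023  0.192  0.407  0.628  0.861  1.084]
[711.84050356 115.45422996 234.78084899] [ 0.1 -0.1 -0.1  0.3 -0.2  0.1]
angles [-0.009  0.2    0.41   0.626  0.852  1.07 ]
angle w. model hinge [-0.     0.214  0.428  0.647  0.876  1.096] [229.1 229.5 230.3 231.7 232.4 233.9]
```

jog_arm(
  targets=[
    {"hand":0.006,"dx":0,"dy":-0.0095,"dz":-0.0011,"rx":0,"ry":0,"rz":0},
    {"hand":0.006,"dx":0,"dy":-0.0095,"dz":-0.0007,"rx":0,"ry":0,"rz":0},
    {"hand":0.006,"dx":0,"dy":-0.009,"dz":-0.0003,"rx":0,"ry":0,"rz":0},
    {"hand":0.006,"dx":0,"dy":-0.008,"dz":0.0001,"rx":0,"ry":0,"rz":0},
    {"hand":0.006,"dx":0,"dy":-0.007,"dz":0.0004,"rx":0,"ry":0,"rz":0},
  ],
)

```text
t: 11.65
tool_pos: [646.6, -53.0, 396.9]
eef_rot: [0.093, -0.694, 0.708, -0.093]
wrist_force: [-2.5, 4.5, 5.0]
gripper_width: 9.5
```

jog_arm(
  targets=[
    {"hand":0.006,"dx":0,"dy":-0.004,"dz":0.0003,"rx":0,"ry":0,"rz":0},
    {"hand":0.006,"dx":0,"dy":0,"dz":0,"rx":0,"ry":0,"rz":0},
    {"hand":0.006,"dx":0,"dy":0,"dz":0,"rx":0,"ry":0,"rz":0},
  ],
)

```text
t: 12.02
tool_pos: [650.5, -53.0, 397.5]
eef_rot: [0.093, -0.694, 0.708, -0.093]
wrist_force: [-1.5, 4.5, 4.0]
gripper_width: 9.4
```

Run:
```python
from h import *; from workcell import ctrl,imaging; import pickle
s=ctrl.state(); f=imaging.grab_frame("side"); pickle.dump((s,f),open("s7.pkl","wb")); C=cam(f)
p=s["tool_pos"]+rot(s["eef_rot"])[:,2]*56.4
for c in((706.9,119),(711.8,115.5),(705.9,114)): print("angle",np.arctan2(p[2]-c[1],c[0]-p[0])-.0962)
print(s["tool_pos"],s["wrist_force"],s["gripper_width"],s["qvel"].round(3))
def hl(x,z,y,th): # hood-local point x before hinge, z above -> side px in crop
    R=Ro.from_euler("y",th).as_matrix(); return ((proj(C,Hg+RZ@(R@np.array([-x,y,z])))-[180,90])*3.5).round(0)
for th in(1.21,1.31,1.41): print(th,"right front-top/front-bottom, bar right end",hl(182,36,-138,th),hl(182,0,-138,th),hl(228,22,-50,th))
print("right hinge",hl(0,0,-138,0))
cv2.imwrite("pics/s7.png",cv2.resize(f["pixels"][90:260,180:400],(770,595),interpolation=cv2.INTER_CUBIC)[:,:,::-1])
```

```text
angle 1.2904465374107572
angle 1.2724696434688323
angle 1.2986061827485804
[650.46257472 -53.04213163 397.54684401] [-1.53632314  4.47215977  4.01657131] 9.436810311408609 [-0.001 -0.001 -0.003 -0.001 -0.001 -0.   ]
1.21 right front-top/front-bottom, bar right end [446. 359.] [402. 371.] [398. 245.]
1.31 right front-top/front-bottom, bar right end [471. 356.] [424. 366.] [427. 240.]
1.41 right front-top/front-bottom, bar right end [495. 354.] [448. 361.] [456. 236.]
right hinge [462. 501.]
```

View pics/s7.png

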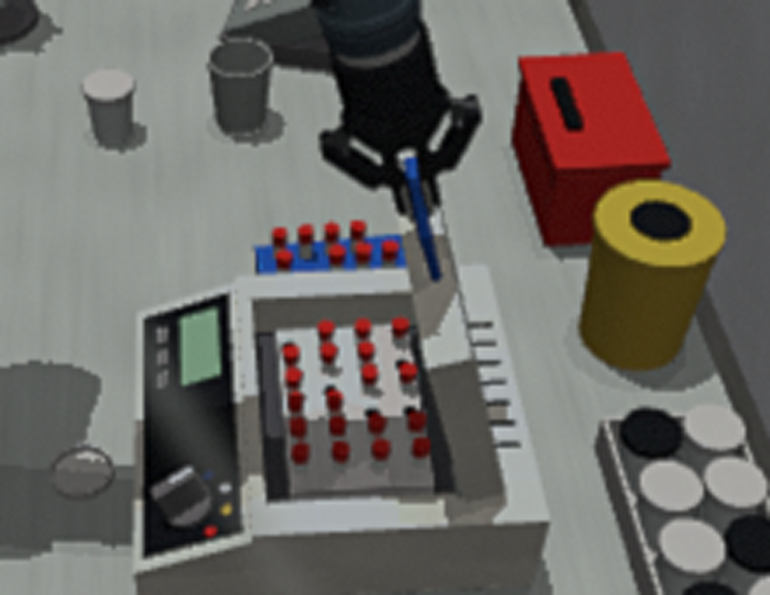

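The side view shows the hood upright with its right front edge at (465,362)/(420,365). Against the predictions for 1.31 rad, (471,356)/(424,366), that gives about 1.29 rad. The tool position gives 1.27–1.30. The pointer is still at white and the bystanders I can see are in place. I'll nudge 3 mm, settle and hand in.

jog_arm(
  targets=[
    {"hand":0.006,"dx":0,"dy":-0.003,"dz":0.0002,"rx":0,"ry":0,"rz":0},
    {"hand":0.006,"dx":0,"dy":0,"dz":0,"rx":0,"ry":0,"rz":0},
    {"hand":0.006,"dx":0,"dy":0,"dz":0,"rx":0,"ry":0,"rz":0},
    {"hand":0.006,"dx":0,"dy":0,"dz":0,"rx":0,"ry":0,"rz":0},
    {"hand":0.006,"dx":0,"dy":0,"dz":0,"rx":0,"ry":0,"rz":0},
  ],
)

```text
t: 12.7
tool_pos: [653.2, -53.1, 398.0]
eef_rot: [0.093, -0.694, 0.708, -0.093]
wrist_force: [-1.6, 4.5, 4.6]
gripper_width: 9.5
```

Run:
```python
from h import *; from workcell import ctrl
s=ctrl.state(); p=s["tool_pos"]+rot(s["eef_rot"])[:,2]*56.4
a=[np.arctan2(p[2]-c[1],c[0]-p[0])-.0962 for c in((706.9,119),(711.8,115.5),(705.9,114))]
print(np.round(a,3),s["wrist_force"],s["gripper_width"],abs(s["qvel"]).max())
if min(a)>1.25 and max(a)<1.37 and abs(s["qvel"]).max()<.02: print(ctrl.hand_in())
```

```text
[1.303 1.284 1.311] [-1.58530883  4.53918723  4.64100711] 9.515187184000634 0.002014004308017123
the job is handed in; nothing more can be done
None
```

I turned the selector from yellow to the white standby mark, then lifted the hood by its bar handle to its balance point. I handed the job in at about 12.7 s with the handle still gripped. The hand-in reported no verdict.

- **Selector:** the wrist picture after the turn showed the pointer on the white dot. The final side view agreed.
- **Hood angle:** my last estimates from the tool position were 1.284, 1.303 and 1.311 rad, against a target of 1.31. The side picture before a final 3 mm nudge gave about 1.29.
- **Stillness and grip:** the arm was still, with joint speeds at or below 0.002 rad/s. The fingers were closed on the bar at a 9.5 mm reading and the wrist force was about 7 N.
- **Bystanders:** the cap, the beaker, the rack and the pot at the left stood in place by eye in the final side view. The pot beside the incubator, the wash bottle and the marker were outside that crop, but the arm did not come near them.

**Disagreements:**
- The camera put the bar at 141 mm high, where the given height is 136 mm.
- A circle fitted to the tool's path put the hinge up to 5 mm above, or 6 mm behind, where I had worked it out to be. During the lift this showed as up to 14 N of sideways pull, and I eased the path for it.
- The gripper read 9.5 mm on a 12 mm bar. It had also read about 1 mm low on the knob.

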